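# Set the flip tags of the model-part bins

### The arm

A 7-joint arm with a two-finger parallel gripper is mounted at the origin on the work surface. World frame = base frame: x ahead of the robot, y to its left, z up, the work surface at z = 0. Lengths are in m, angles in degrees, forces in N, time in s.
With the tool pointing down it reaches from about 0.425 to 0.875 m from the base axis. Payload 4.7 kg.
Tool frame: the origin (TCP) lies at the very end of the fingers, on their centre line; the grasp point (between the pads) lies env.grip_point_offset behind it (env.grip_point_offset is the distance from the TCP to the grasp point, in m); z points along the fingers, y is the direction in which the jaws open and shut (so a half turn about z gives the same grasp; the last joint's range is limited). The gripper opens to 87 mm and grips with 3 to 60 N. Pads are 19 mm wide; open, the fingers measure 117 mm over their backs; the gripper's body (75 mm by 190 mm) begins 51 mm behind the grasp point.
Start: joints at [-63.535, 18.392, -4.016, 83.108, 1.295, 78.541, -3.26], TCP at [0.281, 0.586, 0.223] pointing down, gripper open.
Joint ranges: [-163.93, 163.93], [-17.29, 119.83], [-79.2, 71.16], [3.27, 140.29], [-89.18, 269.18], [5.43, 117.66], [-154.24, 154.24]. Speed limits (degrees/s): [147.25, 147.25, 180, 180, 180, 180, 180].

### API

Orientations are given as [roll, pitch, yaw] about the fixed x, y, z axes, in that order (R = Rz(yaw) Ry(pitch) Rx(roll)).
In Python, from cell import env gives the robot as it stands.
- The arm moves only by the tool send_rows, never from a script. Its argument "plan" is a list of rows, each a list of 7 numbers: the finger opening in mm, from 0 to 87, then the shift along the tool's x, y, z in mm, then the turn, a rotation vector about the tool's x, y, z in rad. A call has 1 to 12 rows; each row shifts and turns the commanded pose from where the row before left it, along the tool's axes as they then stand; what a row does not reach is not made up. A row lasts 1/10 s, in which the tool goes at most 50 mm and 8.59 degrees, less where a joint would pass 70% of its speed; a pose out of reach is approached as far as the arm can. A call is refused whole if a number of a shift passes 50 or a number of a turn 0.15, either way. A call with a gripper value outside its range is refused whole. The fingers move at their own pace and stop on an object; "grip_force" is the grip in N (left out, the last holds). Time passes only in rows, so rows that do not move let the fingers close. It gives the time, the measured TCP pose, the force and the opening at its end, in the units of the state.
- env.get_obs(): the state, without advancing time (a new reading comes with each control period).
- env.read_camera(name): name is "scene" or "top"; returns the picture (384x512x3 uint8, red, green, blue); there is no depth.
- env.get_calibration(name): a dict with "fx", "fy", "cx", "cy" (pixels), "extrinsics" (4x4, takes a point from camera to world coordinates). Camera axes: x right, y down, z forward; pixel columns grow to the right and rows downward; lengths in m; the calibration is good to about 2 mm. A picture is of the moment at which its call begins. get_calibration takes no time and is no camera call.
- env.sign_off(): hands the job in, once; it reports no verdict.
Trained networks look in the newest picture that a camera, given by its name, has taken for a name from the list of things; names that differ only in an ending like _2 or _b are one class to them, and where a whole thing is asked for, a point or a joint stands for the part that bears it (a point fixed in the world has none). Each returns a list of dicts, best first, with "confidence" (0 to 1); they miss things now and then, are a little off and sometimes report something else, mostly with a low value. They report only what shows in the picture. A call takes as long as a camera call.
- env.regions_of(camera, query): "region" (384x512 bool, what is visible of it) and "rect" ([left, top, right, bottom] in pixels, round what is visible of it).
The state is a dict: "time_s": time; "qpos": joint angles; "joint_velocities": joint speeds; "effort": joint torques, N m; "tool_pos": TCP position; "tool_rot": TCP orientation; "force": force on the tool from outside, world axes, zero at the start; "wrist_torque": the same for the moment, N m; "grip_width": finger opening in m.
Only numpy, scipy, OpenCV 4.12 (cv2) and the standard library are available. Lean on these libraries where they do the work, as an engineer would, in place of code of your own. Each camera call takes 0.05 s, during which the arm holds its last target. There are 200 camera calls.

### The job

Bring the hinged tags in front of the four stock bins up to date: with the closed fingertips, lightly push up and over each tag that is wrong, so that the tags of the two heaped-full bins lie with the green face up and the tags of the two nearly empty bins lie with the red face up, each resting fully over against its stop. A tag that is already right stays as it is; pinch and pick up nothing, and leave the loose balls, sleeves, block and tools where they are.

Things in the scene. Friction and masses are not known exactly. Their poses are not given: they have to be found in the camera images.
- rack: Galvanised deck 330 x 440 x 5 mm, fixed to the bench, with four bins in a row along its rear (+x) half and four hinged tags in a row in front of them, 105 mm apart along its y. Origin: on the bench under the middle of the tags' row of hinges; x points away from the robot towards the bins, y along the row, z up.
- bin_blue: Grey hopper-front stock bin, 120 deep (x) x 96 wide (y) mm, rear wall 72 mm high, front wall (towards the tags, bin's -x) 38 mm high; stands fixed on the rack. Origin: centre of its underside, 5 mm above the bench. Its own tag holder is the one straight in front of it, origin 180 mm along the bin's -x. FULL: heaped above its front rim with blue balls of 28 mm, heap top 78 mm above the deck.
- bin_sleeves: Grey hopper-front stock bin, 120 deep (x) x 96 wide (y) mm, rear wall 72 mm high, front wall (towards the tags, bin's -x) 38 mm high; stands fixed on the rack. Origin: centre of its underside, 5 mm above the bench. Its own tag holder is the one straight in front of it, origin 180 mm along the bin's -x. FULL: heaped with chrome spacer sleeves 16 x 30 mm, heap top 70 mm above the deck.
- bin_yellow: Grey hopper-front stock bin, 120 deep (x) x 96 wide (y) mm, rear wall 72 mm high, front wall (towards the tags, bin's -x) 38 mm high; stands fixed on the rack. Origin: centre of its underside, 5 mm above the bench. Its own tag holder is the one straight in front of it, origin 180 mm along the bin's -x. NOT full: a single yellow ball of 38 mm on its floor.
- bin_walnut: Grey hopper-front stock bin, 120 deep (x) x 96 wide (y) mm, rear wall 72 mm high, front wall (towards the tags, bin's -x) 38 mm high; stands fixed on the rack. Origin: centre of its underside, 5 mm above the bench. Its own tag holder is the one straight in front of it, origin 180 mm along the bin's -x. NOT full: a single dark walnut octahedron on its floor.
- holder_a: Fixed V-shaped sheet-metal tag holder 74 (x) x 60 (y) mm, both flanges rising 40 degrees from the hinge and ending 20 mm either side of it, 46 mm above the bench. Origin: centre of its underside, 5 mm above the bench; axes as the rack's. The hinge pin runs along its y, straight above the origin, 28 mm up (33 mm above the bench). Which bin it stands before differs from start to start.
- tag_a (a joint): Hinge of the 40 g enamelled leaf in holder_a, 50 mm wide, 62 mm from pin to free edge. 0: leans to the robot's side (-x) on its stop, 40 degrees above level, RED face up. It swings up and over, upright at 0.873 (edge 95 mm above the bench), to 1.745: leans to the bins' side (+x) on its stop, 40 degrees above level, GREEN up. More than 0.2 rad past upright it falls over by itself.
- edge_a (a point): Middle of the outermost line of tag_a's free edge; moves with the leaf. At either stop it lies 47 mm from the hinge horizontally and 73 mm above the bench, 27 mm out past the holder's flange. A fingertip 55 mm above the bench catches it from outside and clears the flange; move the finger up along with the edge as it swings (a level shove can bind on the rough steel edge), then on across.
- holder_b: Fixed V-shaped sheet-metal tag holder 74 (x) x 60 (y) mm, both flanges rising 40 degrees from the hinge and ending 20 mm either side of it, 46 mm above the bench. Origin: centre of its underside, 5 mm above the bench; axes as the rack's. The hinge pin runs along its y, straight above the origin, 28 mm up (33 mm above the bench). Which bin it stands before differs from start to start.
- tag_b (a joint): Hinge of the 40 g enamelled leaf in holder_b, 50 mm wide, 62 mm from pin to free edge. 0: leans to the robot's side (-x) on its stop, 40 degrees above level, RED face up. It swings up and over, upright at 0.873 (edge 95 mm above the bench), to 1.745: leans to the bins' side (+x) on its stop, 40 degrees above level, GREEN up. More than 0.2 rad past upright it falls over by itself.
- edge_b (a point): Middle of the outermost line of tag_b's free edge; moves with the leaf. At either stop it lies 47 mm from the hinge horizontally and 73 mm above the bench, 27 mm out past the holder's flange. A fingertip 55 mm above the bench catches it from outside and clears the flange; move the finger up along with the edge as it swings (a level shove can bind on the rough steel edge), then on across.
- holder_c: Fixed V-shaped sheet-metal tag holder 74 (x) x 60 (y) mm, both flanges rising 40 degrees from the hinge and ending 20 mm either side of it, 46 mm above the bench. Origin: centre of its underside, 5 mm above the bench; axes as the rack's. The hinge pin runs along its y, straight above the origin, 28 mm up (33 mm above the bench). Which bin it stands before differs from start to start.
- tag_c (a joint): Hinge of the 40 g enamelled leaf in holder_c, 50 mm wide, 62 mm from pin to free edge. 0: leans to the robot's side (-x) on its stop, 40 degrees above level, RED face up. It swings up and over, upright at 0.873 (edge 95 mm above the bench), to 1.745: leans to the bins' side (+x) on its stop, 40 degrees above level, GREEN up. More than 0.2 rad past upright it falls over by itself.
- edge_c (a point): Middle of the outermost line of tag_c's free edge; moves with the leaf. At either stop it lies 47 mm from the hinge horizontally and 73 mm above the bench, 27 mm out past the holder's flange. A fingertip 55 mm above the bench catches it from outside and clears the flange; move the finger up along with the edge as it swings (a level shove can bind on the rough steel edge), then on across.
- holder_d: Fixed V-shaped sheet-metal tag holder 74 (x) x 60 (y) mm, both flanges rising 40 degrees from the hinge and ending 20 mm either side of it, 46 mm above the bench. Origin: centre of its underside, 5 mm above the bench; axes as the rack's. The hinge pin runs along its y, straight above the origin, 28 mm up (33 mm above the bench). Which bin it stands before differs from start to start.
- tag_d (a joint): Hinge of the 40 g enamelled leaf in holder_d, 50 mm wide, 62 mm from pin to free edge. 0: leans to the robot's side (-x) on its stop, 40 degrees above level, RED face up. It swings up and over, upright at 0.873 (edge 95 mm above the bench), to 1.745: leans to the bins' side (+x) on its stop, 40 degrees above level, GREEN up. More than 0.2 rad past upright it falls over by itself.
- edge_d (a point): Middle of the outermost line of tag_d's free edge; moves with the leaf. At either stop it lies 47 mm from the hinge horizontally and 73 mm above the bench, 27 mm out past the holder's flange. A fingertip 55 mm above the bench catches it from outside and clears the flange; move the finger up along with the edge as it swings (a level shove can bind on the rough steel edge), then on across.
- sodium_ball: Loose chipped blue wooden ball, 38 mm, on a small flat, in front of the rack; origin under its centre.
- chlorine_ball: Loose yellow enamelled ball, 46 mm, on a small flat, right (-y) of the rack; origin under its centre.
- sleeve_1: Loose chrome sleeve 16 mm across, 30 mm tall, standing on the rack's deck between the two middle tag holders (top 35 mm above the bench); origin at the centre of its underside.
- sleeve_2: Loose chrome sleeve 16 mm across, 30 mm tall, standing on the bench left (+y) of the rack; origin at the centre of its underside.
- octahedron: Loose walnut octahedron, about 32 mm high lying on a face, in front of the rack; origin under its centre.
- screwdriver: Loose red-handled screwdriver, 200 mm long, lying on the bench to the left (+y) of the rack.
- bench_brush: Loose brush, 200 mm long, lying on the bench to the right (-y) of the rack.

How it is judged:
By the outcome, as a careful person would: the job done as asked, in the order asked, and still so for the second after the job is handed in, with the robot touching nothing.
It also fails if it takes over 48 s, if anything falls off the work surface, if the arm or the gripper's body presses on something with over 40 N, if the wrist force passes 120 N, or if a joint passes its speed limit or range.

## Working session

There is one attempt and no reset: what is moved stays moved. The work goes in short steps, Python scripts to look and compute and a tool call to move; the robot and the scene stay as the last step left them, time stands still between calls to the robot, and variables do not carry over. Pictures are saved under pics/ and viewed, about 8 in all and at most 12, crops included, and the job is handed in when it is done.

Besides the shell and the picture viewer there is one more tool, called after "Request:" as name(argument=value, ...), one argument or row to a line, values as JSON. send_rows: Moves the arm, as the interface text tells. Its arguments: {"type":"object","properties":{"plan":{"type":"array"},"grip_force":{"type":"number"}},"required":["plan"]}

```bash
mkdir -p pics; python3 - <<'E'
from cell import env
import cv2,numpy as np
o=env.get_obs();print(o['time_s'],o['tool_pos'],o['tool_rot'],o['grip_width'],env.grip_point_offset)
for n in('top','scene'):
    im=env.read_camera(n);cv2.imwrite(f'pics/{n}0.png',cv2.resize(im[:,:,::-1],(800,600),interpolation=cv2.INTER_CUBIC))
    c=env.get_calibration(n);print(n,c)
    for q in('holder_a','tag_a','bin_blue','bin_sleeves','bin_yellow','bin_walnut'):
        for r in env.regions_of(n,q)[:5]:
            ys,xs=np.nonzero(r['region']);print(q,round(r['confidence'],2),r['rect'],xs.mean().round(1),ys.mean().round(1))
E
```

```text
0.0 [0.28125178 0.58538944 0.22147386] [-1.79891946e+02  5.69180898e-03  1.54344868e+02] 0.08683384863611242 0.0187
top {'fx': 396.93643146595036, 'fy': 396.93643146595036, 'cx': 253.8544345940315, 'cy': 190.4759236845483, 'extrinsics': array([[-0.01737532, -0.98096084,  0.19342683,  0.41373335],
       [-0.99983654,  0.01607946, -0.00826753,  0.0225977 ],
       [ 0.00499993, -0.19353886, -0.98107987,  1.02628197],
       [ 0.        ,  0.        ,  0.        ,  1.        ]])}
holder_a 0.86 [275.9, 192.6, 304.1, 224.6] 288.5 209.5
holder_a 0.85 [315.1, 198.0, 343.2, 234.3] 329.5 215.3
holder_a 0.67 [236.2, 180.1, 261.2, 219.9] 248.4 199.4
holder_a 0.58 [191.6, 181.2, 219.8, 214.3] 206.7 199.3
tag_a 0.76 [276.5, 208.0, 300.8, 226.4] 289.0 215.3
tag_a 0.69 [321.3, 210.4, 344.1, 228.2] 331.2 221.0
tag_a 0.54 [190.5, 193.0, 216.8, 213.7] 204.7 204.5
bin_blue 0.9 [315.1, 115.5, 359.7, 172.3] 337.9 142.7
bin_sleeves 0.89 [273.2, 110.8, 319.2, 170.5] 297.7 137.6
bin_yellow 0.64 [235.4, 102.0, 276.1, 164.2] 256.9 132.6
bin_walnut 0.83 [192.6, 96.0, 238.3, 156.0] 216.3 127.7
scene {'fx': 410
[... 197 characters left out ...]
94175, -0.24085273,  0.26822656],
       [-0.007947  , -0.49292392, -0.87003612,  0.94574503],
       [ 0.        ,  0.        ,  0.        ,  1.        ]])}
holder_a 0.9 [279.9, 188.3, 320.2, 233.9] 299.6 210.5
holder_a 0.79 [187.8, 130.1, 217.1, 171.3] 203.6 149.1
tag_a 0.8 [224.4, 145.9, 247.3, 177.6] 236.8 160.6
tag_a 0.75 [247.2, 186.5, 271.1, 201.0] 258.3 193.0
tag_a 0.74 [192.9, 128.2, 218.4, 156.1] 206.4 141.3
tag_a 0.61 [291.5, 190.6, 318.6, 217.6] 303.6 202.7
bin_blue 0.58 [122.4, 173.0, 182.4, 227.9] 150.8 194.8
bin_sleeves 0.58 [150.9, 192.1, 214.5, 250.2] 182.8 217.4
bin_yellow 0.96 [184.3, 213.6, 252.1, 279.3] 217.0 241.8
bin_walnut 0.88 [221.0, 235.5, 287.8, 305.1] 253.6 268.1
```

View pics/top0.png

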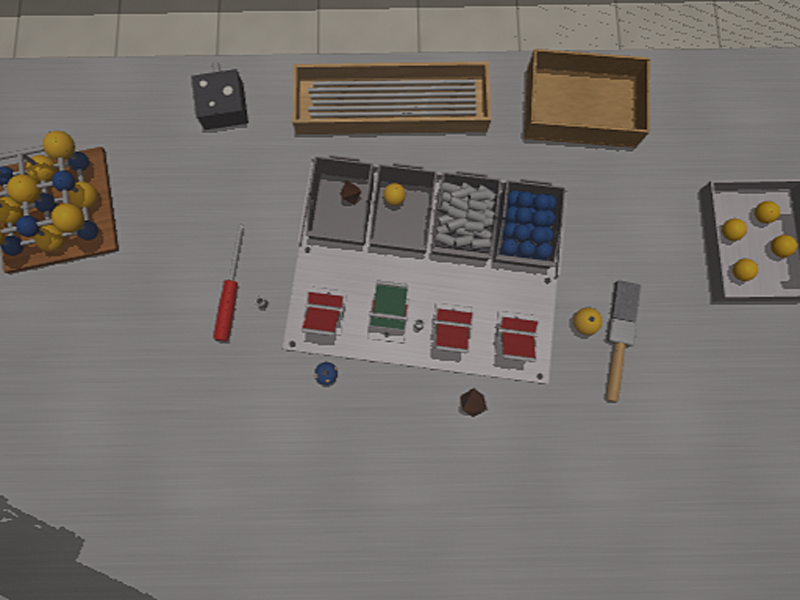

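View pics/scene0.png

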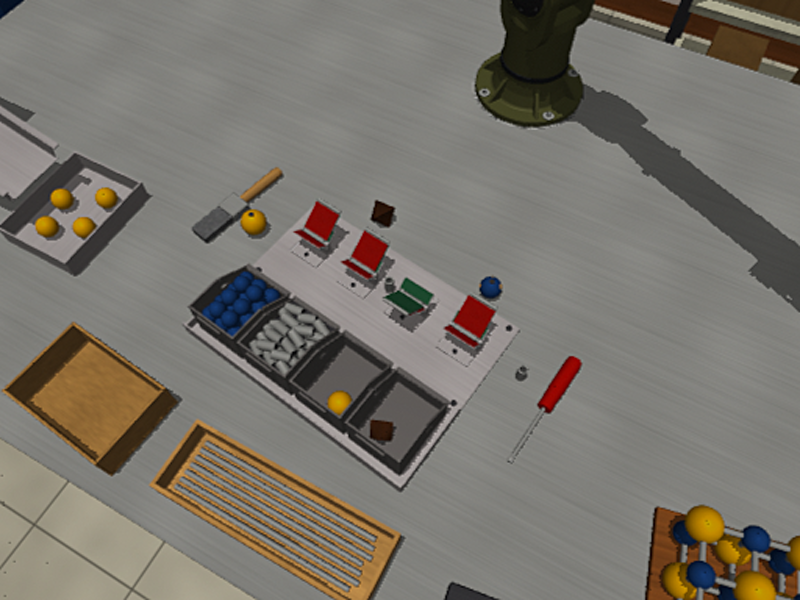

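The top view shows, left to right (+y to −y) in 800x600 pixels: walnut with a red tag (323,312), which is right; yellow with a green tag (389,306), wrong; sleeves red (453,328), wrong; blue red (518,338), wrong. The scene view agrees, and I'll zoom in to measure.

```bash
python3 - <<'E'
import cv2
from cell import env
im=env.read_camera('top')[:,:,::-1]
cv2.imwrite('pics/raw.png',im)
cv2.imwrite('pics/crop1.png',cv2.resize(im[175:250,178:362][:,:],None,fx=4.3,fy=4.3,interpolation=cv2.INTER_NEAREST))
E
```

```text
(no output)
```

View pics/crop1.png

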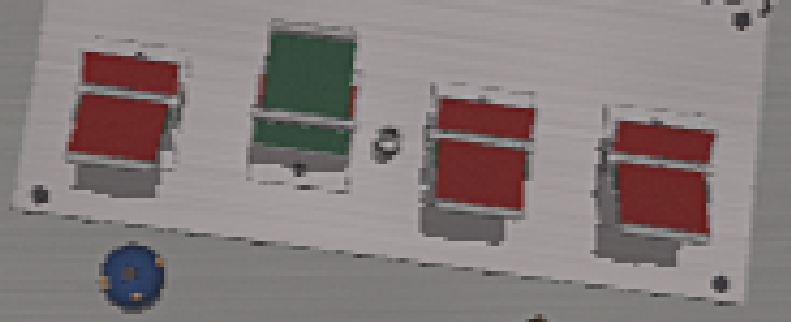

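The crop shows hinge bars centred at (130,92), (304,117), (482,138) and (664,162), and free edges at (115,160), (314,31), (480,210) and (664,234). The green leaf leans to the bins, the others to the robot.

```bash
python3 - <<'E'
import numpy as np
from cell import env
c=env.get_calibration('top');T=c['extrinsics']
def P(u,v,z):
    u=(u+.5)/4.3-.5+178;v=(v+.5)/4.3-.5+175
    d=T[:3,:3]@[(u-c['cx'])/c['fx'],(v-c['cy'])/c['fy'],1];return (T[:3,3]+d*(z-T[2,3])/d[2])[:2]
H=np.array([P(*p,.033) for p in[(130,92),(304,117),(482,138),(664,162)]])
E=np.array([P(*p,.073) for p in[(115,160),(314,31),(480,210),(664,234)]])
print(H.round(4),E.round(4));print(np.linalg.norm(np.diff(H,axis=0),axis=1))
s=np.array([1,-1,1,1])[:,None]
m=(H+0*E).mean(0);d=H[0]-H[3];yaw=np.degrees(np.arctan2(-d[0],d[1]));print('yaw',yaw)
x=np.array([np.cos(np.radians(yaw)),np.sin(np.radians(yaw))]);y=np.array([-x[1],x[0]])
print('edge rel',((E-H)@np.c_[x,y]).round(4))
print('center',m, 'y pos',((H-m)@y).round(4),((H-m)@x).round(4))
Hm=np.array([(h) for h in(H+ E+s*.047*x)/2]);print('avg m',Hm.mean(0))
S=[P(40,194,.006),P(721,284,.006)];print('screws',S, np.degrees(np.arctan2(-(S[0]-S[1])[0],(S[0]-S[1])[1])),np.linalg.norm(S[0]-S[1]))
E
```

```text
[[ 0.5971  0.1314]
 [ 0.5805  0.0288]
 [ 0.5662 -0.0758]
 [ 0.5502 -0.1822]] [[ 0.551   0.1353]
 [ 0.6235  0.0221]
 [ 0.5193 -0.0693]
 [ 0.5041 -0.1717]]
[0.10397446 0.10555065 0.1076429 ]
yaw -8.51580221053048
edge rel [[-0.0462 -0.003 ]
 [ 0.0435 -0.0003]
 [-0.0473 -0.0005]
 [-0.0471  0.0036]]
center [ 0.57349488 -0.02445844] y pos [ 0.1577  0.0537 -0.0519 -0.1595] [ 0.0003 -0.001   0.0004  0.0003]
avg m [ 0.57310287 -0.0244269 ]
screws [array([0.5407878 , 0.18802544]), array([ 0.48016357, -0.21769495])] -8.498468177766444 0.4102247312850446
```

Request:
send_rows(
  plan=[
    [0, 0, 0, 0, 0, 0, -0.1],
    [0, 0, 0, 0, 0, 0, -0.1],
    [0, 0, 0, 0, 0, 0, -0.1],
    [0, -33, -36, 0, 0, 0, 0],
    [0, -33, -36, 0, 0, 0, 0],
    [0, -33, -36, 0, 0, 0, 0],
    [0, -33, -36, 0, 0, 0, 0],
    [0, -33, -36, 0, 0, 0, 0],
    [0, -33, -36, 0, 0, 0, 0],
    [0, -33, -36, 0, 0, 0, 0],
    [0, -33, -36, 0, 0, 0, 0],
    [0, 0, 0, 0, 0, 0, 0],
  ],
  grip_force=20,
)

```text
time_s: 1.95
tool_pos: [0.5051, 0.2534, 0.223]
tool_rot: [-179.8, 0.2, 170.8]
force: [-0.4, 0.9, 0.9]
grip_width: 0.0026
```

```bash
cat > st.py <<'E'
from cell import env
import numpy as np
o=env.get_obs();a=np.radians(-8.5);d=o['tool_pos'][:2]-np.array([.5733,-.0245])
print('t',o['time_s'],'rack x,y,z mm',(1e3*np.array([d@[np.cos(a),np.sin(a)],d@[-np.sin(a),np.cos(a)],o['tool_pos'][2]])).round(1),np.round(o['tool_rot'],1),np.round(o['force'],1),round(o['grip_width'],4))
E
python3 st.py
```

```text
t 1.95 rack x,y,z mm [-108.6  264.8  223. ] [-179.8    0.2  170.8] [-0.4  0.9  0.9] 0.0026
```

Request:
send_rows(
  plan=[
    [0, -33, -35, 0, 0, 0, 0],
    [0, -33, -35, 0, 0, 0, 0],
    [0, -33, -35, 0, 0, 0, 0],
    [0, -32, -35, 0, 0, 0, 0],
    [0, -32, -35, 0, 0, 0, 0],
    [0, -31, -37, 0, 0, 0, 0],
    [0, 0, 0, 40, 0, 0, 0],
    [0, 0, 0, 40, 0, 0, 0],
    [0, 0, 0, 20, 0, 0, 0],
    [0, 0, 0, 0, 0, 0, 0],
    [0, 0, 0, 0, 0, 0, 0],
  ],
)

```text
time_s: 3.05
tool_pos: [0.6612, 0.0242, 0.1231]
tool_rot: [180.0, 0.0, 171.5]
force: [1.1, 0.4, 0.9]
grip_width: 0.0006
```

```bash
python3 st.py
```

```text
t 3.05 rack x,y,z mm [ 79.7  61.2 123.1] [180.    0.  171.5] [1.1 0.4 0.9] 0.0006
```

Request:
send_rows(
  plan=[
    [0, -4, -8, 0, 0, 0, 0],
    [0, 0, 0, 20, 0, 0, 0],
    [0, 0, 0, 20, 0, 0, 0],
    [0, 0, 0, 20, 0, 0, 0],
    [0, 0, 0, 8, 0, 0, 0],
    [0, 0, 0, 0, 0, 0, 0],
    [0, 10, 0, 0, 0, 0, 0],
    [0, 8, 0, 0, 0, 0, 0],
    [0, 0, 0, 0, 0, 0, 0],
  ],
)

```text
time_s: 3.95
tool_pos: [0.6452, 0.0185, 0.0558]
tool_rot: [179.9, 0.0, 171.6]
force: [0.5, 0.6, -0.2]
grip_width: 0.0001
```

```bash
python3 st.py; python3 - <<'E'
from cell import env
import cv2
im=env.read_camera('scene')[:,:,::-1]
cv2.imwrite('pics/s1.png',cv2.resize(im[110:290,140:380],None,fx=3.3,fy=3.3,interpolation=cv2.INTER_CUBIC))
E
```

```text
t 3.95 rack x,y,z mm [64.7 53.2 55.8] [179.9   0.  171.6] [ 0.5  0.6 -0.2] 0.0001
```

View pics/s1.png

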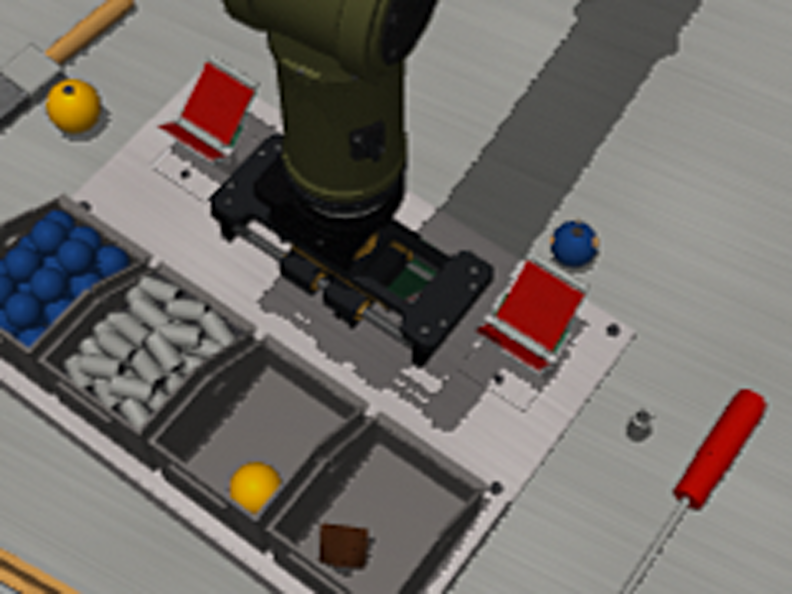

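The green tag's finger is in place just behind its free edge, over the deck, and clear of bins and neighbours (gripper at about (350,270) in the crop). Next I push up and over.

Request:
send_rows(
  plan=[
    [0, 7, 0, 0, 0, 0, 0],
    [0, 4, 0, -4, 0, 0, 0],
    [0, 4, 0, -4, 0, 0, 0],
    [0, 4.5, 0, -3.5, 0, 0, 0],
    [0, 4.5, 0, -3.5, 0, 0, 0],
    [0, 5, 0, -2.5, 0, 0, 0],
    [0, 5, 0, -2, 0, 0, 0],
    [0, 5, 0, -1.5, 0, 0, 0],
    [0, 5, 0, -1.5, 0, 0, 0],
    [0, 6, 0, -0.5, 0, 0, 0],
    [0, 6, 0, 0, 0, 0, 0],
    [0, 6, 0, 0, 0, 0, 0],
  ],
)

```text
time_s: 5.2
tool_pos: [0.5839, 0.0273, 0.0774]
tool_rot: [180.0, -0.0, 171.5]
force: [0.0, 0.0, 0.4]
grip_width: 0.0006
```

```bash
python3 st.py
```

```text
t 5.2 rack x,y,z mm [ 2.8 52.8 77.4] [180.   -0.  171.5] [0.  0.  0.4] 0.0006
```

Request:
send_rows(
  plan=[
    [0, 6, 0, 0, 0, 0, 0],
    [0, 6, 0, 0, 0, 0, 0],
    [0, 6, 0, 0, 0, 0, 0],
    [0, 6, 0, 0, 0, 0, 0],
    [0, 5, 0, 0, 0, 0, 0],
    [0, 0, 0, 0, 0, 0, 0],
    [0, 0, 0, -20, 0, 0, 0],
    [0, 0, 0, -30, 0, 0, 0],
    [0, 35, -25, 0, 0, 0, 0],
    [0, 35, -25, 0, 0, 0, 0],
    [0, 0, -25, 0, 0, 0, 0],
    [0, 0, 0, 0, 0, 0, 0],
  ],
)

```text
time_s: 6.4
tool_pos: [0.4746, -0.0359, 0.128]
tool_rot: [-180.0, 0.1, 171.2]
force: [-0.5, -0.2, 0.7]
grip_width: 0.0003
```

```bash
python3 st.py; python3 - <<'E'
from cell import env
import cv2
im=env.read_camera('scene')[:,:,::-1]
cv2.imwrite('pics/s2.png',cv2.resize(im[110:290,140:380],None,fx=3.3,fy=3.3,interpolation=cv2.INTER_CUBIC))
E
```

```text
t 6.4 rack x,y,z mm [-95.9 -25.8 128. ] [-1.800e+02  1.000e-01  1.712e+02] [-0.5 -0.2  0.7] 0.0003
```

View pics/s2.png

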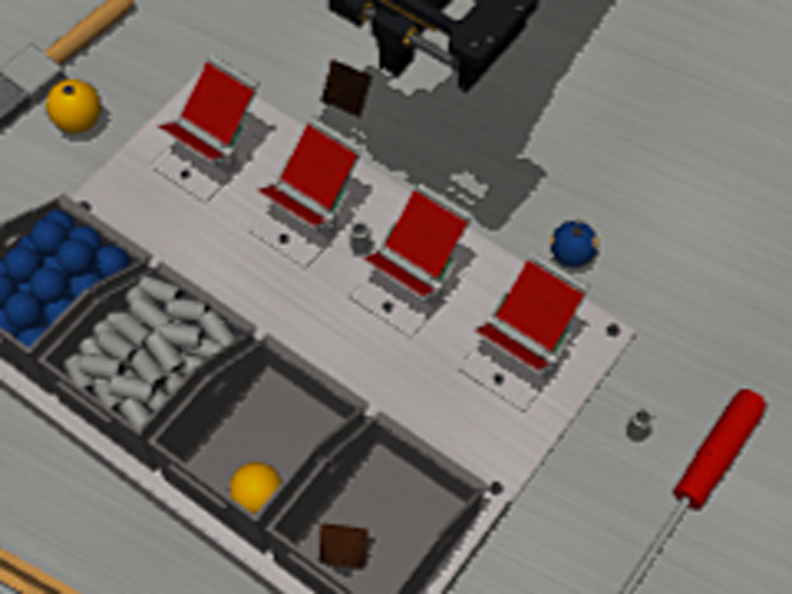

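The yellow bin's tag now lies red, at (425,235) in the crop, flat on its robot-side stop, and sleeve_1 at (360,238) is undisturbed. Next is the sleeves tag.

Request:
send_rows(
  plan=[
    [0, -8, -15, 0, 0, 0, 0],
    [0, 0, -10, 0, 0, 0, 0],
    [0, 0, 0, 25, 0, 0, 0],
    [0, 0, 0, 25, 0, 0, 0],
    [0, 0, 0, 22, 0, 0, 0],
    [0, 0, 0, 0, 0, 0, 0],
    [0, -10, 0, 0, 0, 0, 0],
    [0, -10, 0, 0, 0, 0, 0],
    [0, 0, 0, 0, 0, 0, 0],
    [0, 0, 0, 0, 0, 0, 0],
  ],
)

```text
time_s: 7.45
tool_pos: [0.5006, -0.0613, 0.0564]
tool_rot: [180.0, 0.1, 171.5]
force: [-0.0, -0.2, -0.8]
grip_width: 0.0004
```

```bash
python3 st.py
```

```text
t 7.45 rack x,y,z mm [-66.4 -47.2  56.4] [1.800e+02 1.000e-01 1.715e+02] [-0.  -0.2 -0.8] 0.0004
```

Request:
send_rows(
  plan=[
    [0, -9, -5, 0, 0, 0, 0],
    [0, -4, 0, -4, 0, 0, 0],
    [0, -4, 0, -4, 0, 0, 0],
    [0, -4.5, 0, -3.5, 0, 0, 0],
    [0, -4.5, 0, -3.5, 0, 0, 0],
    [0, -5, 0, -2.5, 0, 0, 0],
    [0, -5, 0, -2, 0, 0, 0],
    [0, -5, 0, -1.5, 0, 0, 0],
    [0, -5, 0, -1.5, 0, 0, 0],
    [0, -6, 0, -0.5, 0, 0, 0],
    [0, -6, 0, 0, 0, 0, 0],
    [0, -6, 0, 0, 0, 0, 0],
  ],
)

```text
time_s: 8.65
tool_pos: [0.5626, -0.0757, 0.0785]
tool_rot: [180.0, -0.0, 171.5]
force: [0.2, -0.8, 0.2]
grip_width: 0.0006
```

Request:
send_rows(
  plan=[
    [0, -6, 0, 0, 0, 0, 0],
    [0, -6, 0, 0, 0, 0, 0],
    [0, -6, 0, 0, 0, 0, 0],
    [0, -6, 0, 0, 0, 0, 0],
    [0, -5, 0, 0, 0, 0, 0],
    [0, 0, 0, 0, 0, 0, 0],
    [0, 0, 0, -20, 0, 0, 0],
    [0, 0, 0, -30, 0, 0, 0],
    [0, 35, -30, 0, 0, 0, 0],
    [0, 35, -30, 0, 0, 0, 0],
    [0, 35, -30, 0, 0, 0, 0],
    [0, 0, -15, 0, 0, 0, 0],
  ],
)

```text
time_s: 9.85
tool_pos: [0.4661, -0.1704, 0.1281]
tool_rot: [179.9, -0.2, 171.3]
force: [0.1, 0.2, 0.2]
grip_width: 0.0005
```

```bash
python3 st.py; python3 - <<'E'
from cell import env
import cv2
im=env.read_camera('scene')[:,:,::-1]
cv2.imwrite('pics/s3.png',cv2.resize(im[110:290,140:380],None,fx=3.3,fy=3.3,interpolation=cv2.INTER_CUBIC))
E
```

```text
t 9.85 rack x,y,z mm [ -84.4 -160.2  128.1] [179.9  -0.2 171.3] [0.1 0.2 0.2] 0.0005
```

View pics/s3.png

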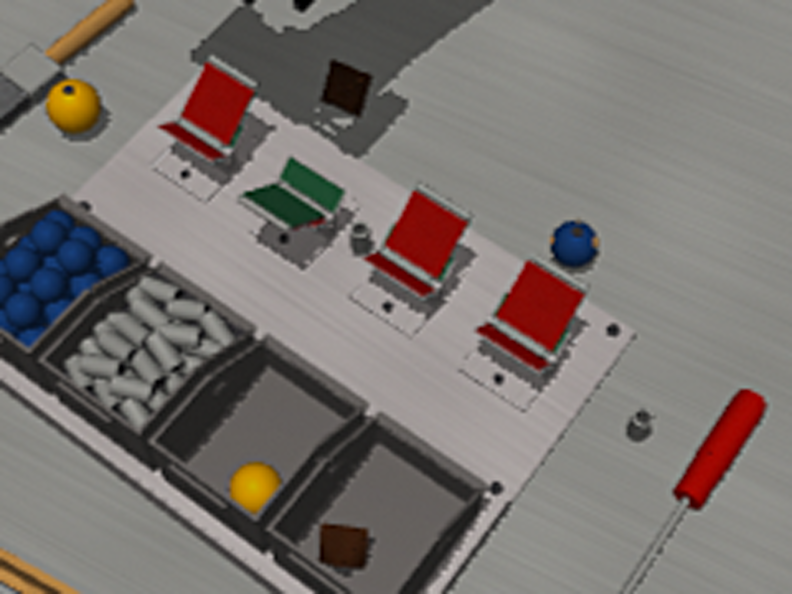

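The sleeves tag is green now, at (290,200) in the crop. Last is the blue bin's tag. First I settle there and read the position.

Request:
send_rows(
  plan=[
    [0, 0, 0, 0, 0, 0, 0],
    [0, 0, 0, 0, 0, 0, 0],
    [0, 0, 0, 20, 0, 0, 0],
    [0, 0, 0, 0, 0, 0, 0],
    [0, 0, 0, 0, 0, 0, 0],
  ],
)

```text
time_s: 10.4
tool_pos: [0.4717, -0.1672, 0.1083]
tool_rot: [-180.0, -0.1, 171.6]
force: [0.4, -0.5, 1.7]
grip_width: 0.0001
```

```bash
python3 st.py
```

```text
t 10.4 rack x,y,z mm [ -79.3 -156.2  108.3] [-1.800e+02 -1.000e-01  1.716e+02] [ 0.4 -0.5  1.7] 0.0001
```

Request:
send_rows(
  plan=[
    [0, 0, -1, 20, 0, 0, 0],
    [0, 0, 0, 20, 0, 0, 0],
    [0, 0, 0, 12, 0, 0, 0],
    [0, 0, 0, 0, 0, 0, 0],
    [0, -7, 0, 0, 0, 0, 0],
    [0, -6, 0, 0, 0, 0, 0],
    [0, 0, 0, 0, 0, 0, 0],
    [0, 0, 0, 0, 0, 0, 0],
  ],
)

```text
time_s: 11.2
tool_pos: [0.4849, -0.1713, 0.0571]
tool_rot: [-180.0, 0.1, 171.5]
force: [-0.0, 0.6, -0.3]
grip_width: 0.0003
```

```bash
python3 st.py
```

```text
t 11.2 rack x,y,z mm [ -65.8 -158.3   57.1] [-1.800e+02  1.000e-01  1.715e+02] [-0.   0.6 -0.3] 0.0003
```

Request:
send_rows(
  plan=[
    [0, -8.5, 0, 0, 0, 0, 0],
    [0, -4, 0, -4, 0, 0, 0],
    [0, -4, 0, -4, 0, 0, 0],
    [0, -4.5, 0, -3.5, 0, 0, 0],
    [0, -4.5, 0, -3.5, 0, 0, 0],
    [0, -5, 0, -2.5, 0, 0, 0],
    [0, -5, 0, -2, 0, 0, 0],
    [0, -5, 0, -1.5, 0, 0, 0],
    [0, -5, 0, -1.5, 0, 0, 0],
    [0, -6, 0, -0.5, 0, 0, 0],
    [0, -6, 0, 0, 0, 0, 0],
    [0, -6, 0, 0, 0, 0, 0],
  ],
)

```text
time_s: 12.4
tool_pos: [0.5475, -0.1806, 0.0795]
tool_rot: [180.0, 0.0, 171.5]
force: [-0.4, 0.5, -0.9]
grip_width: 0.0002
```

Request:
send_rows(
  plan=[
    [0, -6, 0, 0, 0, 0, 0],
    [0, -6, 0, 0, 0, 0, 0],
    [0, -6, 0, 0, 0, 0, 0],
    [0, -6, 0, 0, 0, 0, 0],
    [0, -5, 0, 0, 0, 0, 0],
    [0, 0, 0, 0, 0, 0, 0],
    [0, 0, 0, -20, 0, 0, 0],
    [0, 0, 0, -30, 0, 0, 0],
    [0, 25, -10, -40, 0, 0, 0],
    [0, 25, -30, -30, 0, 0, 0],
    [0, 0, -40, 0, 0, 0, 0],
    [0, 0, -40, 0, 0, 0, 0],
  ],
)

```text
time_s: 13.6
tool_pos: [0.5086, -0.2971, 0.2017]
tool_rot: [180.0, 0.2, 171.6]
force: [0.7, -0.2, 0.1]
grip_width: 0.0007
```

Request:
send_rows(
  plan=[
    [0, 0, -40, 0, 0, 0, 0],
    [0, 0, -40, 0, 0, 0, 0],
    [0, 0, 0, 0, 0, 0, 0],
    [0, 0, 0, 0, 0, 0, 0],
    [0, 0, 0, 0, 0, 0, 0],
  ],
)

```text
time_s: 14.1
tool_pos: [0.4974, -0.3738, 0.1993]
tool_rot: [179.9, -0.0, 171.6]
force: [0.1, 0.6, 0.4]
grip_width: 0.0004
```

```bash
python3 st.py; python3 - <<'E'
from cell import env
import cv2
a=env.read_camera('scene')[110:290,140:380,::-1]
b=env.read_camera('top')[90:270,140:400,::-1]
f=lambda i:cv2.resize(i,(800,int(800*i.shape[0]/i.shape[1])),interpolation=cv2.INTER_CUBIC)
cv2.imwrite('pics/s4.png',f(a));cv2.imwrite('pics/t4.png',f(b))
E
```

```text
t 14.1 rack x,y,z mm [ -23.5 -356.6  199.3] [179.9  -0.  171.6] [0.1 0.6 0.4] 0.0004
```

View pics/s4.png

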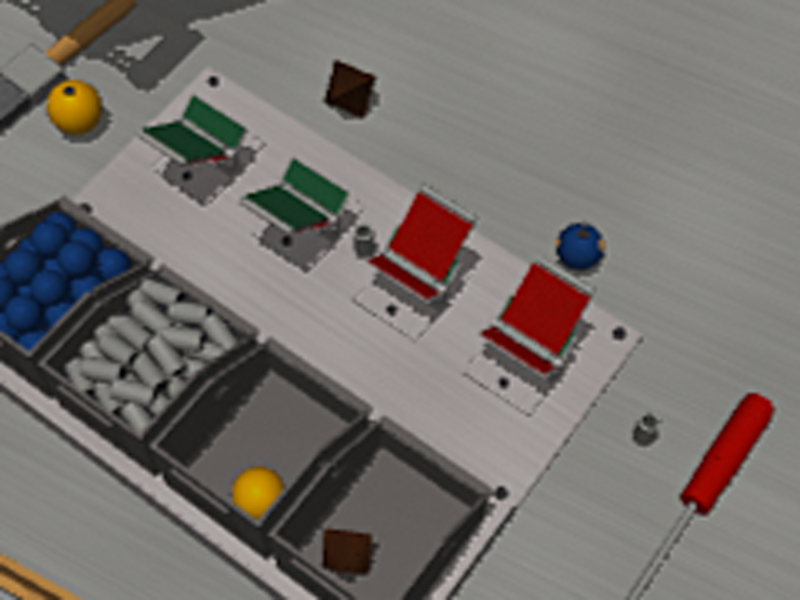

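View pics/t4.png

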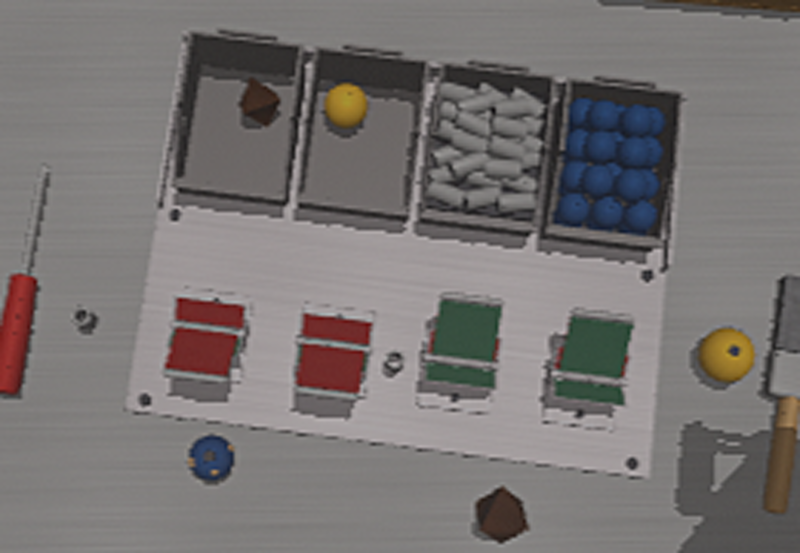

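Both final pictures show red, red, green, green from left to right, under walnut, yellow, sleeves and blue. All leaves lie on their stops and the loose things sit where they were, so I hand in.

```bash
python3 -c "
from cell import env
print(env.sign_off())"
```

```text
the job is handed in; nothing more can be done
None
```

The tags now match the bins. I pushed three of them up and over with the closed fingertips: the yellow-ball bin's from green to red, and the sleeves and blue bins' from red to green. The walnut bin's tag was already red, so I left it alone.

The last scene and top pictures, taken at 14.1 s with the arm raised clear, show each leaf lying over against its stop. The loose items appear to be where they started. Force readings at the end of each move stayed under about 2 N. I judged the tags and items by eye and took no new measurements at the end; no check failed or disagreed. The job is handed in; it reports no verdict.

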